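# Screw the loose cap down on the storage jar

## Robot

A 6-joint arm with a two-finger parallel gripper is mounted at the origin on the work surface. World frame = base frame: x ahead of the robot, y to its left, z up, the work surface at z = 0. Lengths are in mm, angles in rad, forces in N, time in s.
With the tool pointing down it reaches from about 350 to 775 mm from the base axis. Payload 7.3 kg.
Tool frame: the origin (TCP) lies on the front face of the gripper's body, between the roots of the fingers; the fingertips stand 66 mm ahead of it and the grasp point (between the pads) lies 47 mm ahead of it (bot.tip_extent is the distance from the TCP to the fingertips, in mm); z points along the fingers, y is the line along which they close (so a half turn about z gives the same grasp; the last joint's range is limited). The gripper opens to 92 mm and grips with 3 to 60 N. Pads are 19 mm wide; open, the fingers measure 130 mm over their backs; the gripper's body (75 mm by 190 mm) begins 47 mm behind the grasp point.
Start: joints at [1.108, 0.342, 1.524, -0, 1.275, -0.146], TCP at [163.535, 498.894, 292.241] pointing down, gripper open.
Joint ranges: [-2.53, 2.53], [-0.77, 2.02], [0.04, 2.7], [-1, 4.14], [0.28, 2.66], [-3.11, 3.11]. Speed limits (rad/s): [2.57, 2.57, 3.14, 3.14, 3.14, 3.14].

## Interface

Orientations are given as [roll, pitch, yaw] about the fixed x, y, z axes, in that order (R = Rz(yaw) Ry(pitch) Rx(roll)).
In Python, from plant import readout, viewer, order, bot gives the robot as it stands.
- The arm moves only by the shell command python3 -m creep 'ROWS'. ROWS is text: rows parted by semicolons, each of 7 numbers parted by spaces: the shift along the world's x, y, z in m, then the turn, a rotation vector about the world's x, y, z in rad, then the opening in per cent of the stroke, from 0 (shut) to 100 (fully open). A call has 1 to 8 rows; each row shifts and turns the commanded pose from where the row before left it; what a row does not reach is not made up. A row lasts 1/12 s, in which the tool goes at most 41.7 mm and 7.16 degrees, less where a joint would pass 70% of its speed; a pose out of reach is approached as far as the arm can. A call is refused whole if a number of a shift passes 0.0417 or a number of a turn 0.125, either way. A call with a gripper value outside its range is refused whole. The fingers move at their own pace and stop on an object; the grip force is fixed at half the most. Time passes only in rows, so rows that do not move let the fingers close. It gives the time, the measured TCP pose, the force, the opening and the grip force at its end, in the units of the state.
- readout.get_obs(): the state, without advancing time (a new reading comes with each control period).
- viewer.capture(name): name is "side" or "top"; returns the picture (400x640x3 uint8, red, green, blue); there is no depth.
- viewer.camera_info(name): a dict with "fx", "fy", "cx", "cy" (pixels), "D" ([k1, k2, p1, p2, k3] as OpenCV has them; the pictures are not rectified), "origin" and "rotation" of the camera in the world. Camera axes: x right, y up, looking along -z (the intrinsics and any distortion apply to the point x, -y, -z); pixel columns grow to the right and rows downward; lengths in mm; the calibration is good to about 2 mm. A picture is of the moment at which its call begins. camera_info takes no time and is no camera call.
- order.close_job(): hands the job in; it is judged then, once.
The state is a dict: "time": time; "joint_positions": joint angles; "dq": joint speeds; "tau": joint torques, N m; "tool_pos": TCP position; "tcp_rot": TCP orientation; "contact_force": force on the tool from outside, world axes, zero at the start; "moment": the same for the moment, N m; "grip_width": finger opening in mm; "finger_force": force on a finger pad.
Only numpy, scipy, OpenCV 4.12 (cv2) and the standard library are available. Lean on these libraries where they do the work, as an engineer would, in place of code of your own. Each camera call takes 0.05 s, during which the arm holds its last target. There are 200 camera calls.

## Task

The white finger-bar cap on the big square jar in the pine rack is only resting on top of its thread. Without taking it off the jar, turn it back anticlockwise (seen from above) until its finger bar lies along the rack's long direction and it drops down into the thread start, then run it in clockwise about a quarter turn, until the bar lies across the rack, and let go. Leave the small jar and the milk pan where they stand.

Things in the scene. Friction and masses are not known exactly. Their poses are not given: they have to be found in the camera images.
- cap: White cap 82 mm across, 55-115 g. Origin: axis, lower rim; z up, x along the grip bar (60 long, 14 wide; foot 24, top 51 mm over origin). Starts 48-69 deg clockwise of the thread start, origin 103 mm over the jar's. Turns easily, 2 mm side play. Within 10 deg of thread start it can drop 11 mm (if held, lower it), then turns clockwise at that height, 3 mm play above, to a firm stop at 105 deg.
- jar: Square glass jar (104 mm; shoulder 86, mouth 112 mm up) fixed in a fixed pine rack 240 x 130 mm, 34 high, with two bays, the other empty. Origin: jar axis, cabinet top level; z up, x along the rack, from empty bay to jar. Thread starts at its +x and -x: there the cap's bar lies along x (cap origin drops to 92 mm over the jar's); run in, it lies along y, a quarter turn clockwise.
- small_jar: Bystander: a small round glass jar, 60 mm across and 102 mm high, with a closed 50 mm white cap that has a short 34 mm bar. Stands loose. Origin: centre of its underside. Leave it alone.
- pan: Bystander: a small aluminium milk pan, 110 mm across, 60 mm high, with a black handle reaching 160 mm from its axis along its -x. Stands loose. Origin: centre of its underside. Leave it alone.
Mind the look-alikes: they are no part of the job. Leave any blue, orange or red look-alike of the cap alone.

How it is judged (in metres and radians):
On the way:
1. the cap, its bar within 20 degrees of the rack's long direction, has dropped into the thread start (at least 7 mm down) (z of cap in the frame of jar below 0.096 m and angle between the x axis of cap and the x axis of jar, either way round below 0.35 rad), for 0.1 s.
At the end, for the whole second after the job is handed in: The cap is down on the jar (its origin less than 95.5 mm above the jar's, 92 mm when fully down), within 10 mm of the jar's axis, level to 7 degrees, its bar across the rack to within 28 degrees, released and at rest (z of cap in the frame of jar below 0.0955 m and angle between the x axis of cap and the y axis of jar, either way round below 0.5 rad and horizontal distance between cap and jar below 0.01 m and angle between cap's own z axis and vertical below 0.12 rad and linear speed of cap below 0.02 m/s); the robot touches nothing.
It fails at once if the cap is lifted off the jar (raised more than 20 mm above where it rested) (z of cap in the frame of jar above 0.123 m).
It fails at once if the small jar is moved by more than 30 mm (distance of small_jar from where it was at the start of the episode above 0.03 m).
It fails at once if the milk pan is moved by more than 30 mm (distance of pan from where it was at the start of the episode above 0.03 m).
It also fails if it takes over 40 s, if anything falls off the work surface, if the arm or the gripper's body presses on something with over 40 N, if the wrist force passes 120 N, or if a joint passes its speed limit or range.

## Working session

There is one attempt and no reset: what is moved stays moved. The work goes in short steps, Python scripts to look and compute and a shell command to move; the robot and the scene stay as the last step left them, time stands still between calls to the robot, and variables do not carry over. Pictures are saved under pics/ and viewed, at most 10 in all, crops included, and the job is handed in when it is done.

```bash
mkdir -p pics; python3 - <<'E'
from plant import readout, viewer, order, bot
import cv2
for n in("side","top"):
    cv2.imwrite(f"pics/{n}0.png",viewer.capture(n)[:,:,::-1]); print(n,viewer.camera_info(n))
print(readout.get_obs())
E
```

```text
side {'fx': 411.8711240236082, 'fy': 411.8711240236082, 'cx': 314.4586382677928, 'cy': 204.09880127330314, 'D': array([0.02673836, 0.        , 0.        , 0.        , 0.        ]), 'origin': array([  49.70551938, -556.57865261,  784.19594154]), 'rotation': array([ 0.833964  ,  0.01542841, -0.75101756])}
top {'fx': 520.333446971239, 'fy': 520.333446971239, 'cx': 325.54719757722637, 'cy': 198.81628863748088, 'D': array([-0.12263794,  0.        ,  0.        ,  0.        ,  0.        ]), 'origin': array([ 398.49466354,  -14.80547866, 1532.38169015]), 'rotation': array([ 9.41256117e-02,  1.57307927e-03, -1.59629407e+00])}
{'time': 0.1, 'joint_positions': array([ 1.10799936e+00,  3.42658797e-01,  1.52491722e+00,  2.80126249e-07,
        1.27542591e+00, -1.45997971e-01]), 'dq': array([-0.00058977, -0.00061021, -0.00130877, -0.00168869, -0.00079092,
       -0.00090991]), 'tau': array([ 1.95729619e-03, -4.32000804e+01, -2.44696552e+01,  7.20707746e-02,
        5.26229327e-02, -3.37321057e-05]), 'tool_pos': array([163.40359391, 498.63030721, 291.61291326]), 'tcp_rot': array([-3.14019842e+00, -2.05285382e-04,  2.82479344e+00]), 'contact_force': array([-0.10821363, -0.74347786, -0.47541263]), 'moment': array([ 0.0165908 ,  0.01592533, -0.01214429]), 'finger_force': 0.0, 'grip_width': 91.43987657103762}
```

View pics/side0.png

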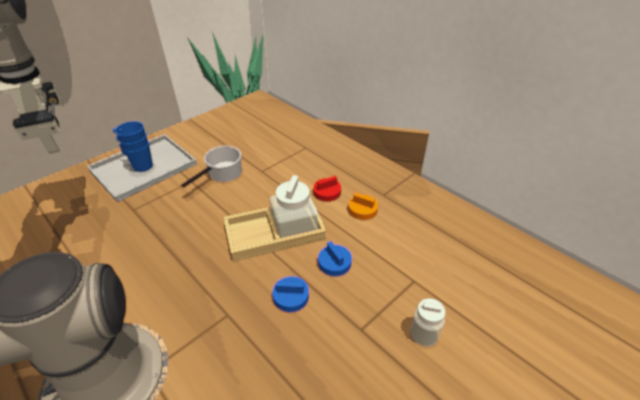

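View pics/top0.png

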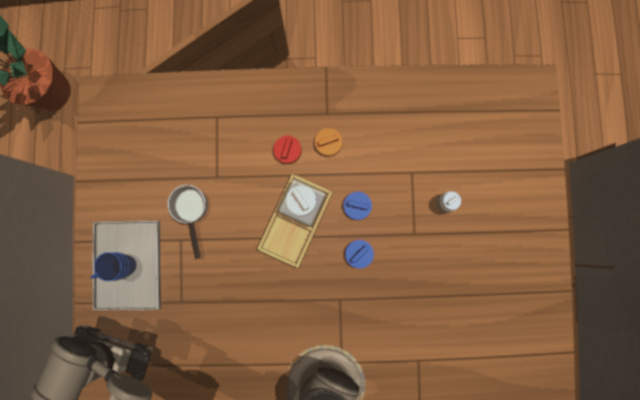

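Side view: pine rack around (275,230), white cap at (292,192) with its bar rising to the upper right. Top view: rack corners at about (293,176), (331,189), (298,266) and (258,250). The cap is at (300,199), with its bar from (291,187) to (309,210). The pan is at (187,203) and the small jar at (450,201).

```bash
cat > h.py <<'E'
import numpy as np, cv2
from scipy.spatial.transform import Rotation as R
from plant import readout, viewer, order, bot
def ray(n,px):
    c=viewer.camera_info(n); K=np.array([[c['fx'],0,c['cx']],[0,c['fy'],c['cy']],[0,0,1]])
    p=cv2.undistortPoints(np.array(px,float).reshape(-1,1,2),K,c['D'])[:,0]
    d=np.c_[p[:,0],-p[:,1],-np.ones(len(p))]
    return c['origin'],R.from_euler('xyz',c['rotation']).apply(d)
def plane(n,px,z):
    o,d=ray(n,px); return o+d*((z-o[2])/d[:,2])[:,None]
E
python3 - <<'E'
from h import *
im=viewer.capture("top"); hsv=cv2.cvtColor(im,cv2.COLOR_RGB2HSV)
print(hsv[240,290],hsv[185,312],hsv[198,290],hsv[198,300],hsv[240,220])
m=cv2.inRange(im,(170,170,150),(255,255,255)); m[:, :270]=0;m[:,335:]=0;m[:170]=0;m[270:]=0
c=max(cv2.findContours(m,0,2)[0],key=cv2.contourArea); print('cap',cv2.minEnclosingCircle(c),cv2.fitEllipse(c))
y=((hsv[:,:,0]>17)&(hsv[:,:,0]<32)&(hsv[:,:,1]>60)&(hsv[:,:,2]>120)).astype(np.uint8)*255
y[:,:240]=0;y[:,345:]=0;y[:165]=0;y[275:]=0
c=cv2.findContours(y,0,2)[0]; r=cv2.minAreaRect(np.vstack([k for k in c if cv2.contourArea(k)>15])); b=cv2.boxPoints(r); print(r,b)
P=plane("top",b,34); print(P, np.linalg.norm(P-np.roll(P,1,0),axis=1),P.mean(0))
s=viewer.capture("side")
big=lambda a:cv2.resize(a[:,:,::-1],None,fx=7,fy=7,interpolation=cv2.INTER_CUBIC)
A=big(im[175:235,270:325]);B=big(s[165:225,265:325])
cv2.imwrite("pics/c1.png",np.hstack([A,B])[:,:800]);
cv2.imwrite("pics/y.png",y)
E
```

```text
[ 19 114 199] [ 21 108 177] [ 65   7 210] [ 77   8 211] [ 13 137 134]
cap ((303.89886474609375, 197.7640380859375), 19.468568801879883) ((301.77392578125, 198.33523559570312), (30.938814163208008, 34.845375061035156), 89.45813751220703)
((294.4218444824219, 220.44332885742188), (45.756263732910156, 84.39151763916016), 24.623563766479492) [[256.0431  249.26971]
 [291.2052  172.55237]
 [332.8006  191.61694]
 [297.6385  268.3343 ]]
[[399.36680766 187.51813323  34.        ]
 [619.2439721   81.8593268   34.        ]
 [560.3618262  -37.59080756  34.        ]
 [342.09971283  68.9445134   34.        ]] [131.67848523 243.94620477 133.17447843 242.87470998] [480.2680797   75.18279147  34.        ]
```

View pics/c1.png

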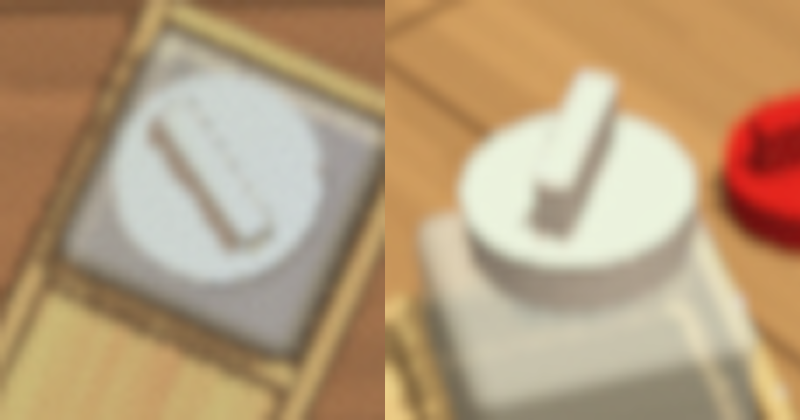

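The crop shows the cap disc centred near top pixel (300.7,200.3). The bar's top-face corners are near (292.9,191.9), (297.1,188.9), (308.9,207.1) and (304.6,210). I'll cast these onto their planes and check against the side view.

```bash
python3 - <<'E'
from h import *
a=np.array([[160,118],[190,97],[272,225],[242,245]])/7+[270-.5,175-.5]
P=plane("top",a,154);print(P.round(1),P.mean(0));d=P[2]+P[3]-P[0]-P[1];print('top bar yaw',np.degrees(np.arctan2(d[1],d[0])),np.linalg.norm(d)/2)
print('disc top',plane("top",[[215/7+269.5,177/7+174.5]],127), plane("top",[[215/7+269.5,177/7+174.5]],120))
# side: crop starts col 385, offset 265,165
b=np.array([[535,180],[575,188],[617,80],[585,68]])-[385,0];b=b/7+[264.5,164.5]
Q=plane("side",b,154);print(Q.round(1),Q.mean(0));d=Q[2]+Q[3]-Q[0]-Q[1];print('side yaw',np.degrees(np.arctan2(d[1],d[0])),np.linalg.norm(d)/2)
print('side disc',plane("side",[[(578-385)/7+264.5,188/7+164.5]],127))
print('rack yaw',np.degrees(np.arctan2(-106.1,218.9)))
E
```

```text
[[550.9  72.  154. ]
 [558.6  60.4 154. ]
 [508.9  30.2 154. ]
 [501.6  41.8 154. ]] [530.0026504   51.11118876 154.        ]
top bar yaw -148.63034624549206 57.96065093527477
disc top [[530.30391795  52.80671294 127.        ]] [[530.96044051  53.14347935 120.        ]]
[[501.4  40.6 154. ]
 [508.4  28.  154. ]
 [557.3  62.2 154. ]
 [553.7  75.2 154. ]] [530.21278558  51.51197812 154.        ]
side yaw 34.228662990089916 61.198458038754026
side disc [[528.83471887  52.31416866 127.        ]]
rack yaw -25.859292200689406
```

Both views agree: bar centre (530, 51.5), yaw about 32°. The rack's yaw is -26° and the jar axis is 55 mm from the rack centre. So the bar sits 58° anticlockwise of the rack line (mod 180). That differs from the stated sense, so I'll feel for resistance while turning. I move above the cap now.

```bash
r="" ; python3 -m creep '0.0193 -0.0235 0 0 0 -0.119 40;0.0193 -0.0235 0 0 0 -0.119 40;0.0193 -0.0235 0 0 0 -0.119 40;0.0193 -0.0235 0 0 0 -0.119 40;0.0193 -0.0235 0 0 0 -0.119 40;0.0193 -0.0235 0 0 0 -0.119 40;0.0193 -0.0235 0 0 0 -0.119 40;0.0193 -0.0235 0 0 0 -0.119 40'
python3 -m creep '0.0193 -0.0235 0 0 0 -0.119 40;0.0193 -0.0235 0 0 0 -0.119 40;0.0193 -0.0235 0 0 0 -0.119 40;0.0193 -0.0235 0 0 0 -0.119 40;0.0193 -0.0235 0 0 0 -0.119 40;0.0193 -0.0235 0 0 0 -0.119 40;0.0193 -0.0235 0 0 0 -0.119 40;0.0193 -0.0235 0 0 0 -0.119 40'
python3 -m creep '0.0193 -0.0235 0 0 0 -0.119 40;0.0193 -0.0235 0 0 0 -0.119 40;0.0193 -0.0235 0 0 0 -0.119 40;0 0 0 0 0 0 40;0 0 0 0 0 0 40'
```

```text
time: 0.87
tool_pos: [318.6, 309.6, 292.2]
tcp_rot: [3.141, -0.0, 1.867]
contact_force: [0.7, 0.6, -0.0]
grip_width: 43.2
finger_force: 0.0
time: 1.53
tool_pos: [473.0, 121.5, 292.1]
tcp_rot: [-3.141, 0.0, 0.915]
contact_force: [0.7, 1.4, 0.4]
grip_width: 36.9
finger_force: 0.0
time: 1.95
tool_pos: [530.6, 51.3, 291.6]
tcp_rot: [-3.141, 0.001, 0.562]
contact_force: [-0.4, 0.7, 0.2]
grip_width: 36.5
finger_force: 0.0
```

```bash
python3 -m creep '0 0 -0.023 0 0 0 40;0 0 -0.023 0 0 0 40;0 0 -0.023 0 0 0 40;0 0 -0.014 0 0 0 40;0 0 -0.01 0 0 0 40;0 0 0 0 0 0 40;0 0 0 0 0 0 40'
python3 - <<'E'
from h import *
s=viewer.capture("side")
cv2.imwrite("pics/s1.png",cv2.resize(s[130:240,230:350,::-1],None,fx=5,fy=5,interpolation=cv2.INTER_CUBIC))
E
```

```text
time: 2.53
tool_pos: [530.0, 53.0, 199.5]
tcp_rot: [-3.141, 0.0, 0.565]
contact_force: [-0.0, 0.0, 0.2]
grip_width: 36.5
finger_force: 0.0
```

View pics/s1.png

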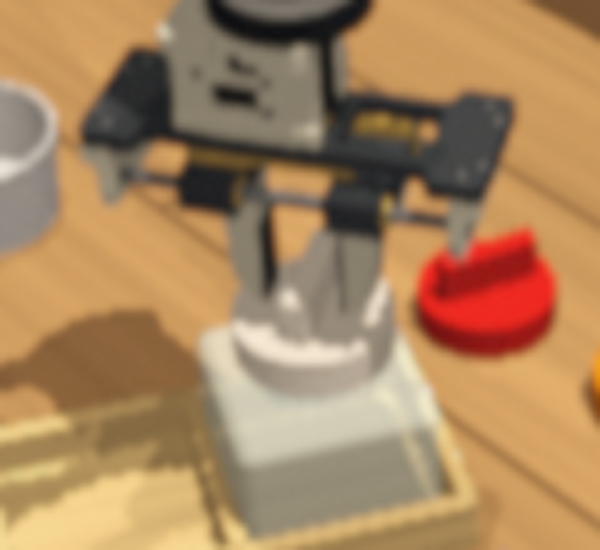

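The fingers at crop (265,270) and (360,290) straddle the bar, with the tips just over the cap's disc. I close to feel the bar.

```bash
python3 -m creep '0 0 0 0 0 0 19;0 0 0 0 0 0 19;0 0 0 0 0 0 19;0 0 0 0 0 0 19'; python3 -m creep '0 0 0 0 0 0 5;0 0 0 0 0 0 5;0 0 0 0 0 0 5'; python3 -c "
from h import *
print(readout.get_obs()['moment'])"
```

```text
time: 2.92
tool_pos: [530.4, 52.4, 199.8]
tcp_rot: [3.141, -0.001, 0.564]
contact_force: [0.7, -0.2, 0.1]
grip_width: 18.3
finger_force: 0.0
time: 3.17
tool_pos: [530.3, 52.4, 199.5]
tcp_rot: [3.141, -0.0, 0.564]
contact_force: [-0.9, -0.2, 2.6]
grip_width: 13.6
finger_force: 30.0
[-0.07519496  0.19697719 -0.01585224]
```

Gripped at 13.6 mm (bar 14 mm), with almost no side force. I loosen to a 2–3 mm fit so the cap can drop by itself, then turn anticlockwise.

```bash
python3 -m creep '0 0 0 0 0 0 17;0 0 0 0 0 0 17;0 0 0 0 0 0.06 17;0 0 0 0 0 0.1 17;0 0 0 0 0 0.1 17;0 0 0 0 0 0.1 17;0 0 0 0 0 0.1 17;0 0 0 0 0 0.1 17'; python3 - <<'E'
from h import *
print(readout.get_obs()['moment'])
im=viewer.capture("top");s=viewer.capture("side")
cv2.imwrite("pics/c2.png",np.hstack([cv2.resize(x[:,:,::-1],(400,400),interpolation=cv2.INTER_CUBIC) for x in (im[170:230,270:330],s[150:220,255:325])]))
E
```

```text
time: 3.83
tool_pos: [530.2, 52.4, 199.1]
tcp_rot: [-3.141, 0.0, 1.129]
contact_force: [-0.5, -0.9, -0.1]
grip_width: 16.0
finger_force: 0.6
[-0.1260791   0.08244806 -0.0619151 ]
```

View pics/c2.png

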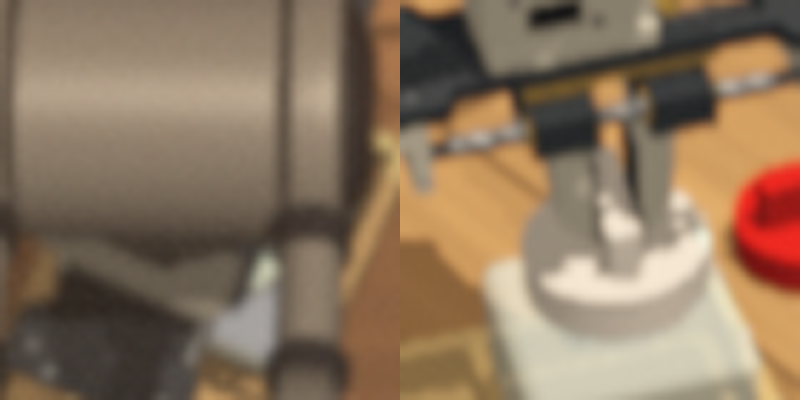

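The arm hides the top view. In the side view the bar between the fingers, at (615,230), has turned with them and the moment is tiny. I keep turning anticlockwise.

```bash
python3 -m creep '0 0 0 0 0 0.1 17;0 0 0 0 0 0.1 17;0 0 0 0 0 0.1 17;0 0 0 0 0 0.1 17;0 0 0 0 0 0.1 17;0 0 0 0 0 0.1 17;0 0 0 0 0 0.1 17;0 0 0 0 0 0.1 17'; python3 -c "
from h import *
print(readout.get_obs()['moment'])"
python3 -m creep '0 0 0 0 0 0.1 17;0 0 0 0 0 0.1 17;0 0 0 0 0 0.1 17;0 0 0 0 0 0.1 17;0 0 0 0 0 0.1 17;0 0 0 0 0 0.1 17;0 0 0 0 0 0.06 17;0 0 0 0 0 0.06 17';python3 - <<'E'
from h import *
print(readout.get_obs()['moment'])
s=viewer.capture("side")
cv2.imwrite("pics/s3.png",cv2.resize(s[150:230,255:335,::-1],(560,560),interpolation=cv2.INTER_CUBIC))
E
```

```text
time: 4.6
tool_pos: [530.2, 52.4, 199.1]
tcp_rot: [-3.141, -0.0, 1.925]
contact_force: [0.7, -0.1, -0.1]
grip_width: 15.6
finger_force: 0.5
[-0.05985493  0.0225496   0.08185378]
time: 5.27
tool_pos: [530.2, 52.4, 199.1]
tcp_rot: [-3.142, -0.0, 2.643]
contact_force: [-0.1, -0.0, 0.2]
grip_width: 15.7
finger_force: 0.1
[-0.04151955  0.01897337  0.02987738]
```

View pics/s3.png

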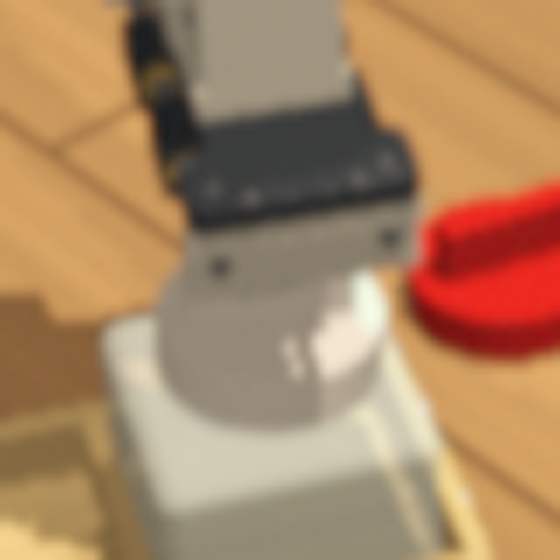

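The fingers now lie along the rack. The cap's lower rim is at crop (270,428), image row about 211, against 209 before, so it may have dropped. I'll turn slightly further, settle, and measure the rim rows.

```bash
cat > rim.py <<'E'
from h import *
# predicted front lower rim row for origin height 103 / 92, axis (530.3,52)
c=viewer.camera_info("side");Rc=R.from_euler('xyz',c['rotation'])
K=np.array([[c['fx'],0,c['cx']],[0,c['fy'],c['cy']],[0,0,1]])
for z in (103,92):
  t=np.linspace(0,2*np.pi,200);P=np.c_[530.3+41*np.cos(t),52+41*np.sin(t),0*t+z]
  q=Rc.inv().apply(P-c['origin'])*[1,-1,-1];u=cv2.projectPoints(q,np.zeros(3),np.zeros(3),K,c['D'])[0][:,0]
  print('pred',z,[round(float(u[(abs(u[:,0]-x)<1.5),1].max()),1) for x in (284,288,292,296,300)])
s=cv2.cvtColor(viewer.capture("side"),cv2.COLOR_RGB2GRAY)
o=cv2.imread("pics/side0.png",0)
for n,i in(("old",o),("new",s)):
  for x in(284,288,292,296,300): print(n,x,i[203:217,x])
b=readout.get_obs();print(b['tool_pos'],b['tcp_rot'],b['contact_force'],b['moment'],b['time'])
E
python3 -m creep '0 0 0 0 0 0.04 17;0 0 0 0 0 0.03 17;0 0 0 0 0 0 17;0 0 0 0 0 0 17'; python3 rim.py
```

```text
time: 5.65
tool_pos: [530.0, 52.4, 199.1]
tcp_rot: [-3.141, -0.001, 2.71]
contact_force: [-1.0, -0.2, 0.1]
grip_width: 15.8
finger_force: 1.0
pred 103 [208.5, 209.4, 209.6, 209.5, 208.7]
pred 92 [211.8, 212.7, 212.9, 212.8, 212.1]
old 284 [139 134 135 137 145 161 177 185 190 194 197 198 196 194]
old 288 [170 145 143 143 144 152 166 181 191 197 198 196 194 193]
old 292 [176 151 151 153 153 156 167 183 195 200 198 195 193 192]
old 296 [173 157 156 157 158 165 178 190 196 197 195 193 193 192]
old 300 [162 160 160 161 170 182 194 200 199 195 193 193 192 189]
new 284 [140 140 139 139 137 138 143 159 183 198 203 203 203 203]
new 288 [140 140 141 141 140 140 140 143 157 182 198 203 203 203]
new 292 [139 140 140 141 142 141 141 141 150 173 194 201 203 203]
new 296 [141 141 142 142 141 140 140 143 156 181 197 203 203 202]
new 300 [141 139 139 139 139 138 141 155 178 196 203 203 202 198]
[529.98708295  52.35413555 199.11229389] [-3.14133194e+00 -6.31870290e-04  2.71077921e+00] [-0.77797797  0.44354444 -0.37388756] [-0.11114709  0.23547023 -0.06795821] 5.7
```

The rim edge moved down about 3 px (209 to 212, with 3.3 px predicted for 11 mm), so the cap has dropped into the thread start. I lower 10 mm to follow it, then run it in clockwise.

```bash
python3 -m creep '0 0 -0.005 0 0 0 17;0 0 -0.005 0 0 0 17;0 0 0 0 0 -0.06 17;0 0 0 0 0 -0.1 17;0 0 0 0 0 -0.1 17;0 0 0 0 0 -0.1 17;0 0 0 0 0 -0.1 17;0 0 0 0 0 -0.1 17'; python3 -c "
from h import *
print(readout.get_obs()['moment'])"
python3 -m creep '0 0 0 0 0 -0.1 17;0 0 0 0 0 -0.1 17;0 0 0 0 0 -0.1 17;0 0 0 0 0 -0.1 17;0 0 0 0 0 -0.1 17;0 0 0 0 0 -0.1 17;0 0 0 0 0 -0.1 17;0 0 0 0 0 -0.1 17'; python3 -c "
from h import *
print(readout.get_obs()['moment'])"
```

```text
time: 6.37
tool_pos: [530.2, 52.5, 188.6]
tcp_rot: [-3.142, -0.0, 2.148]
contact_force: [0.1, -0.6, -0.5]
grip_width: 15.4
finger_force: 0.2
[-0.01929807 -0.01323535  0.00603388]
time: 7.03
tool_pos: [530.2, 52.5, 188.6]
tcp_rot: [-3.141, -0.0, 1.348]
contact_force: [0.5, -0.6, -0.2]
grip_width: 15.8
finger_force: 0.3
[-0.09416552  0.03613156 -0.03004138]
```

Now the last bit to yaw about 1.08, a brief grip to square the bar, then open and retreat upwards.

```bash
python3 -m creep '0 0 0 0 0 -0.1 17;0 0 0 0 0 -0.1 17;0 0 0 0 0 -0.06 17;0 0 0 0 0 0 17;0 0 0 0 0 0 5;0 0 0 0 0 0 5'; python3 rim.py | tail -7
python3 -m creep '0 0 0 0 0 0 25;0 0 0 0 0 0 45;0 0 0 0 0 0 45;0 0 0 0 0 0 45;0 0 0.01 0 0 0 45;0 0 0.02 0 0 0 45;0 0 0.03 0 0 0 45;0 0 0.03 0 0 0 45'
python3 -m creep '-0.02 0.03 0.02 0 0 0 45;-0.02 0.03 0.02 0 0 0 45;-0.02 0.03 0 0 0 0 45;-0.02 0.03 0 0 0 0 45;-0.02 0.03 0 0 0 0 45;-0.02 0.03 0 0 0 0 45;0 0 0 0 0 0 45;0 0 0 0 0 0 45'
python3 rim.py; python3 - <<'E'
from h import *
im=viewer.capture("top");s=viewer.capture("side")
cv2.imwrite("pics/c4.png",np.hstack([cv2.resize(x[:,:,::-1],(400,400),interpolation=cv2.INTER_CUBIC) for x in (im[170:230,270:330],s[155:225,255:325])]))
E
```

```text
time: 7.53
tool_pos: [530.2, 52.5, 188.9]
tcp_rot: [-3.141, 0.0, 1.095]
contact_force: [0.5, -0.6, -1.2]
grip_width: 14.0
finger_force: 30.0
old 300 [162 160 160 161 170 182 194 200 199 195 193 193 192 189]
new 284 [228 212 182 153 143 143 145 158 180 199 207 208 206 204]
new 288 [233 228 210 176 155 153 153 155 163 182 198 205 205 204]
new 292 [226 229 217 191 168 162 162 162 166 178 193 202 204 204]
new 296 [228 227 210 183 167 167 167 168 174 187 199 204 204 203]
new 300 [225 206 181 169 169 169 172 178 189 198 203 204 203 200]
[530.14045449  52.4433603  188.89964564] [-3.14126120e+00  1.51677103e-04  1.09515372e+00] [-0.18402431  0.14520877 -0.00853882] [-0.10947999  0.10664292 -0.0271041 ] 7.5833
time: 8.25
tool_pos: [529.8, 52.4, 280.5]
tcp_rot: [-3.14, 0.001, 1.094]
contact_force: [1.3, 0.5, 0.6]
grip_width: 41.2
finger_force: 0.0
time: 8.92
tool_pos: [409.3, 233.7, 320.2]
tcp_rot: [3.141, -0.001, 1.098]
contact_force: [-0.3, -1.0, -1.2]
grip_width: 41.1
finger_force: 0.0
pred 103 [208.5, 209.4, 209.6, 209.5, 208.7]
pred 92 [211.8, 212.7, 212.9, 212.8, 212.1]
old 284 [139 134 135 137 145 161 177 185 190 194 197 198 196 194]
old 288 [170 145 143 143 144 152 166 181 191 197 198 196 194 193]
old 292 [176 151 151 153 153 156 167 183 195 200 198 195 193 192]
old 296 [173 157 156 157 158 165 178 190 196 197 195 193 193 192]
old 300 [162 160 160 161 170 182 194 200 199 195 193 193 192 189]
new 284 [238 221 186 152 139 138 141 150 171 190 201 203 201 200]
new 288 [243 238 218 180 151 147 148 150 158 177 193 200 200 199]
new 292 [234 239 226 195 166 158 157 157 160 172 187 196 199 199]
new 296 [236 236 217 185 163 161 163 163 168 181 194 199 199 198]
new 300 [235 215 184 165 164 165 166 171 182 193 198 199 198 195]
[410.06182956 232.74125719 320.03449185] [ 3.14034548e+00 -6.11563863e-04  1.09583987e+00] [-0.1910348   0.03538766 -0.96977297] [-0.12841598  0.08140367  0.0089502 ] 8.9667
```

View pics/c4.png

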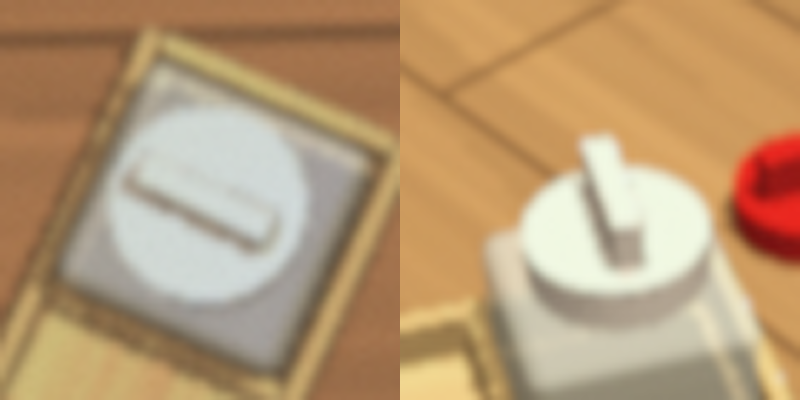

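The cap is still down: the rim edge is at row 212 and the disc is level. In the top crop the bar runs from (135,175) to (270,230), across the rack, and the gripper is clear of everything. I'm handing it in.

```bash
python3 -c "
from plant import order
print(order.close_job())"
```

```text
the job is handed in; nothing more can be done
None
```

The job is handed in (no verdict returned): the cap was turned about 122° anticlockwise, not the stated 48–69°, because its bar started 58° the other side of the rack line. It dropped about 10 mm into the thread start, was run in a quarter turn clockwise, and was let go level with its bar across the rack; the arm never went near the small jar or the pan.

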